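Clear the cast holder and hold its sprung jaw open

TASK

Get the cast holder ready for the next plaster cast: with the scraper block, wipe the stone chips off its steel plate into the tray behind it, keeping your fingers off the chips, then stand the scraper back on the bench clear of the holder. Next pull the holder's sprung rod out by its knob until the ring mark on the rod is level with the mouth of the sleeve, and finish holding it there, so that a colleague can lay the cast in. Leave the cast, the mixing bowl and the spatula where they are.

Things in the scene. Friction and masses are not known exactly. Their poses are not given: they have to be found in the camera images.
- holder: sprung cast holder, fixed to the bench: white base, steel plate on top, a fixed and a sliding jaw, chip tray on its +x side (away from the robot). Origin on the bench under the middle of the space between the shut jaws; z up. Sleeve bracket: x -22 to +22 mm, y -120 to -88, top at z = 75; the bright sleeve, 28 mm diameter, axis along y at z = 56, runs from y = -85 to -150
- plate (a point): on the plate's top between the jaws (holder x 0, y 0, z 40 mm; axes as the holder's). Plate from here: x -50 to +50, y -85 to +52. White fixed jaw: face at y = +35, 15 mm thick; steel sliding jaw: face at y = -35 when shut, 13 mm thick; both x -45 to +45 and 24 mm high. So the space to wipe is 70 mm wide, open at both x ends
- tray (a point): middle of the floor of the aluminium chip tray beyond the plate's +x edge (holder x 92, y -7, z 3 mm; axes as the holder's). Inside it measures 87 mm in x and 132 mm in y; rim 17 mm above the floor; the plate's edge overhangs its near side, 37 mm above the floor
- sleeve_mouth (a point): centre of the sleeve's open outer end, on the rod's axis (holder x 0, y -150, z 56 mm); axes as the holder's
- ring_mark (a point): middle of the 3 mm wide dark ring round the 10 mm rod; it moves with the rod along the holder's -y. With the jaw shut it is hidden 30 mm inside the sleeve
- puller: the moving part: sliding jaw, rod and, at its outer end, a black cylindrical pull knob 30 mm in diameter and 30 mm long, axis along the holder's y. Origin at the knob's centre (z = 56 mm), 22 mm outside the sleeve mouth when shut, 52 mm when drawn to the mark; end stop 8 mm farther. Axes as the holder's. It slides along the holder's -y only; the spring pulls it shut with 5.6 N at first, 9.8 N at the mark
- scraper: scraper block standing upright on the bench on its flat lower edge: 58 mm wide along its y, total height 74 mm, 110 g; lower part grey plastic 18 mm thick (x), up to z = 26; above it a light wooden grip 24 mm thick (x), z 24 to 74. Origin at the centre of its underside, z up; front and back are alike
- chip1: broken chip of white dental stone with a flat underside, about 20 x 18 x 12 mm, 11 g, lying on the steel plate between the two jaws; origin at the centre of its underside (as it lies at the start)
- chip2: broken chip of white dental stone with a flat underside, about 20 x 20 x 13 mm, 11 g, lying on the steel plate between the two jaws; origin at the centre of its underside (as it lies at the start)
- chip3: broken chip of white dental stone with a flat underside, about 22 x 16 x 13 mm, 11 g, lying on the steel plate between the two jaws; origin at the centre of its underside (as it lies at the start)
- chip4: broken chip of white dental stone with a flat underside, about 20 x 19 x 11 mm, 11 g, lying on the steel plate between the two jaws; origin at the centre of its underside (as it lies at the start)
- cast: plaster dental cast (a jaw with its row of teeth) waiting on the bench, 58 x 64 x 31 mm; origin at the centre of its underside; leave it alone
- bowl: flexible grey-green mixing bowl, 124 mm across the rim, 75 mm high; origin at the centre of its underside; leave it alone
- spatula: plaster spatula with a wooden handle and a narrow steel blade lying on the bench, 170 mm long along its x, 18 mm wide; origin at its middle; leave it alone
Mind the look-alikes: they are no part of the job. Leave any turquoise look-alike of the scraper alone.

How it is judged:
By the outcome, as a careful person would: the job done as asked, in the order asked, and still so for the second after the job is handed in, while the arm keeps its last pose, push and grip.
It also fails if it takes over 64 s, if anything falls off the work surface, if the arm or the gripper's body presses on something with over 40 N, if the wrist force passes 120 N, or if a joint passes its speed limit or range.

ROBOT

A 6-joint arm with a two-finger parallel gripper is mounted at the origin on the work surface. World frame = base frame: x ahead of the robot, y to its left, z up, the work surface at z = 0. Lengths are in m, angles in rad, forces in N, time in s.
With the tool pointing down it reaches from about 0.25 to 0.725 m from the base axis. Payload 4 kg.
Tool frame: the origin (TCP) lies on the centre line of the jaws, within the pads' length; the fingertips stand 14 mm ahead of it and the grasp point (between the pads) lies 5 mm behind it; z points along the fingers, x is the direction in which the jaws open and shut, and the axes are right-handed (so a half turn about z gives the same grasp; the last joint's range is limited). The gripper opens to 85 mm and grips with 20 to 120 N. Pads are 22 mm wide; open, the fingers measure 114 mm over their backs; the gripper's body (76 mm by 85 mm) begins 54 mm behind the grasp point. The pads swing forward as they close: fully open they stand 13 mm farther back than shut.
Start: joints at [0, 0.241, 0.005, 1.335, 0, 1.571], TCP at [0.5, -0, 0.245] pointing down, gripper open.
Joint ranges: [-2.72, 2.72], [-1.05, 1.87], [-1.09, 1.28], [-1.99, 2.15], [-1.42, 1.44], [-3.14, 3.14]. Speed limits (rad/s): [2.79, 2.79, 3.14, 3.14, 3.14, 3.14].

INTERFACE

Orientations are given as a unit quaternion [x, y, z, w].
In Python, from workcell import get_obs, optics, ticket gives the robot as it stands.
- The arm moves only by the shell command python3 -m inch 'ROWS'. ROWS is JSON, a list that holds one entry, the list of rows, each a list of 5 numbers: the finger opening in cm, from 0 to 8.54, then the shift along the tool's x, y, z in cm, then the turn about the tool's z in degrees. In form: [[[fingers, dx, dy, dz, roll], ...]]. A call has exactly 5 rows; each row is the pose to reach, as a shift and turn from the pose measured when the call began, along the tool's axes at that moment; what a row does not reach only later rows make up. A row lasts 1/8 s, in which the tool goes at most 62.5 mm and 10.7 degrees, less where a joint would pass 70% of its speed; a pose out of reach is approached as far as the arm can. A call with a gripper value outside its range is refused whole. The fingers move at their own pace and stop on an object; the grip force is fixed at half the most. Time passes only in rows, so rows that repeat a pose let the fingers close, or fill a call up. It gives the time, the measured TCP pose, the force and the opening at its end, in the units of the state.
- get_obs(): the state, without advancing time (a new reading comes with each control period).
- optics.camera(name): name is "scene" or "side" or "wrist"; returns (picture, depth): 420x560x3 uint8, red, green, blue; 420x560 float32, m along the optical axis (not along the pixel's ray), 0 where there is no reading.
- optics.camera_info(name): a dict with "vfov" (degrees; the focal length in pixels is half the picture's height over the tangent of half this angle, whatever the lens; pixels are square), "cx", "cy" (the principal point, pixels), "R" (3x3) and "t" (3): a world point X has camera coordinates R X + t. Camera axes: x right, y down, z forward; pixel columns grow to the right and rows downward; lengths in m; the calibration is good to about 2 mm. A picture is of the moment at which its call begins: read the wrist's pose just before it. camera_info takes no time and is no camera call; for the wrist camera it gives the pose at the moment of the call.
- ticket.job_done(): hands the job in, once; it reports no verdict.
The state is a dict: "clock": time; "joint_pos": joint angles; "joint_vel": joint speeds; "tau": joint torques, N m; "eef_pos": TCP position; "tool_rot": TCP orientation; "ft_force": force on the tool from outside, world axes, zero at the start; "ft_torque": the same for the moment, N m; "grip_width": finger opening in m.
Only numpy, scipy, OpenCV 4.12 (cv2) and the standard library are available. Lean on these libraries where they do the work, as an engineer would, in place of code of your own. Each camera call takes 0.05 s, during which the arm holds its last target.

## Working session

There is one attempt and no reset: what is moved stays moved. The work goes in short steps, Python scripts to look and compute and a shell command to move; the robot and the scene stay as the last step left them, time stands still between calls to the robot, and variables do not carry over. Pictures are saved under pics/ and viewed, and the job is handed in when it is done.

```bash
ls; mkdir -p pics
python3 - <<'E'
from workcell import get_obs, optics
import cv2
for n in ["scene","side","wrist"]:
    p,d=optics.camera(n); cv2.imwrite(f"pics/{n}0.png",p[:,:,::-1])
    i=optics.camera_info(n); print(n,i)
print(get_obs())
E
```

```text
pics
scene {'vfov': 56.127970989466476, 'cx': 283.4962886856699, 'cy': 201.93458100167456, 'R': array([[ 0.61688629,  0.78704245, -0.00393529],
       [ 0.46426638, -0.3679218 , -0.80566139],
       [-0.63553759,  0.49517445, -0.59236326]]), 't': array([-0.37015755, -0.1932056 ,  1.48320966])}
side {'vfov': 54.08818856998067, 'cx': 285.1470720697365, 'cy': 208.61231175617496, 'R': array([[-0.83920833, -0.5437322 ,  0.00920216],
       [-0.41615219,  0.63122161, -0.65450488],
       [ 0.35006677, -0.55309544, -0.75600178]]), 't': array([0.51309058, 0.2666558 , 0.78533795])}
wrist {'vfov': 68.5076579400191, 'cx': 280.086315075405, 'cy': 208.75068987014635, 'R': array([[ 9.99997110e-01, -9.19805255e-04, -2.22124752e-03],
       [-2.79994399e-04, -9.62188560e-01,  2.72384098e-01],
       [-2.38779928e-03, -2.72382689e-01, -9.62186037e-01]]), 't': array([-0.50021705, -0.03452136,  0.38036098])}
{'clock': 0.15, 'joint_pos': array([1.48352775e-05, 2.41239346e-01, 4.03248927e-03, 1.33520337e+00,
       5.55299204e-06, 1.57076865e+00]), 'joint_vel': array([ 0.00157161, -0.00220704,  0.00349441, -0.00013851,  0.00044009,
       -0.00194783]), 'tau': array([-1.62746033e-03, -3.72633219e+01,  2.52638429e+01,  1.23480460e-02,
       -1.30651040e-05,  1.49362950e-05]), 'eef_pos': array([4.9954140e-01, 9.0184265e-06, 2.4461728e-01]), 'tool_rot': array([ 9.99999674e-01,  2.12557915e-05, -8.06951779e-04, -2.78167798e-06]), 'ft_force': array([-0.37671277, -0.42126749,  1.27518635]), 'ft_torque': array([0.00392667, 0.00150135, 0.00043026]), 'grip_width': 0.08569461290865993}
```

View pics/scene0.png

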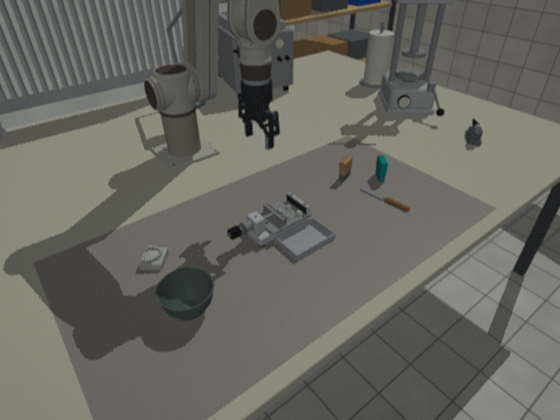

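View pics/side0.png

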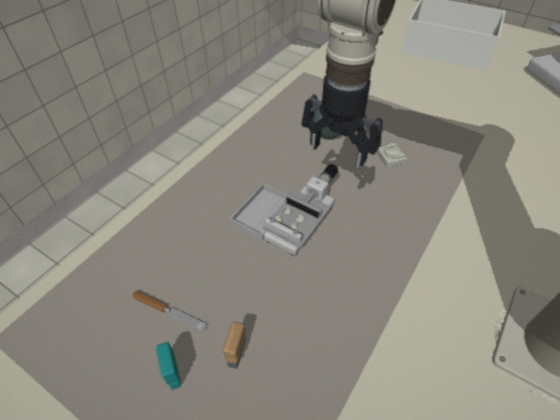

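View pics/wrist0.png

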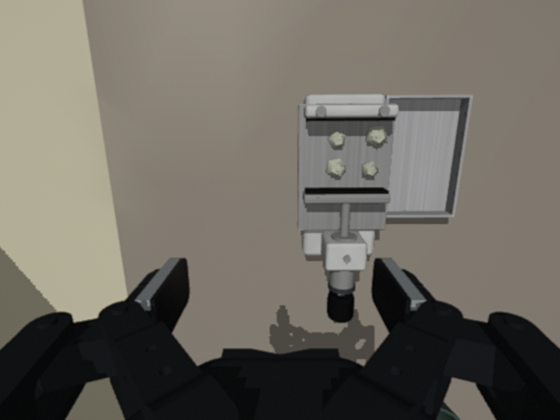

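The wrist view shows the holder nearly axis-aligned: plate x 300–390 px, four chips at (337,140), (377,136), (336,168), (370,170), and the knob at (340,305). The side view shows the wooden scraper at (235,340) and the turquoise look-alike at (168,365).

```bash
cat > h.py <<'E'
import numpy as np, cv2
from workcell import get_obs, optics
def cam(n,name=None):
    i=optics.camera_info(n); p,d=optics.camera(n)
    if name: cv2.imwrite(f"pics/{name}.png",p[:,:,::-1])
    return p,d,i
def cloud(d,i):
    f=d.shape[0]/2/np.tan(np.radians(i['vfov']/2)); v,u=np.mgrid[:d.shape[0],:d.shape[1]]
    c=np.stack([(u-i['cx'])/f*d,(v-i['cy'])/f*d,d],-1)
    return (c-i['t'])@i['R']
def ray(u,v,z,i,H=420):
    f=H/2/np.tan(np.radians(i['vfov']/2)); r=i['R'].T@np.array([(u-i['cx'])/f,(v-i['cy'])/f,1]); o=-i['R'].T@i['t']
    return o+r*(z-o[2])/r[2]
def proj(X,i,H=420):
    f=H/2/np.tan(np.radians(i['vfov']/2)); c=i['R']@np.array(X)+i['t']; return c[0]/c[2]*f+i['cx'],c[1]/c[2]*f+i['cy']
E
python3 - <<'E'
from h import *
p,d,i=cam("wrist"); np.savez("w0.npz",p=p,d=d,**i)
X=cloud(d,i)
cv2.imwrite("pics/wz.png",cv2.resize(p[85:330,285:480],None,fx=2.4,fy=2.4,interpolation=cv2.INTER_CUBIC)[:,:,::-1])
for u,v in [(337,140),(377,136),(336,168),(370,170),(355,155),(425,150),(340,305),(345,250),(318,225),(345,195),(350,108),(250,200)]: print(u,v,X[v,u].round(4))
# side: orange
p,d,i=cam("side"); np.savez("s0.npz",p=p,d=d,**i)
X=cloud(d,i)
hsv=cv2.cvtColor(p,cv2.COLOR_RGB2HSV)
m=((hsv[...,0]>8)&(hsv[...,0]<25)&(hsv[...,1]>100)).astype(np.uint8)
n,l,s,c=cv2.connectedComponentsWithStats(m)
for k in range(1,n):
    if s[k,4]>80:
        q=X[l==k]; q=q[(q[:,2]>-.05)]; print(s[k],c[k],np.percentile(q,[2,50,98],axis=0).round(4).tolist())
        t=q[q[:,2]>np.percentile(q[:,2],95)-.008]; print(' top',t.mean(0),cv2.minAreaRect((t[:,:2]*1000).astype(np.float32)))
cv2.imwrite("pics/sz.png",cv2.resize(p[280:400,110:280],None,fx=4,fy=4,interpolation=cv2.INTER_CUBIC)[:,:,::-1])
E
```

```text
337 140 [0.5588 0.0516 0.0504]
377 136 [0.5984 0.0557 0.0539]
336 168 [0.5592 0.0227 0.0502]
370 170 [0.5947 0.0208 0.0516]
355 155 [0.5805 0.0353 0.0407]
425 150 [0.6724 0.0371 0.0024]
340 305 [ 0.567  -0.1269  0.0727]
345 250 [ 0.568  -0.0591  0.0764]
318 225 [0.5011 0.0699 0.3743]
345 195 [ 0.5675 -0.0033  0.0634]
350 108 [0.5671 0.0822 0.0648]
250 200 [ 0.4627 -0.0243  0.0014]
[133 291  34  20 261] [149.33716475 300.5862069 ] [[0.6751, 0.3418, 0.0064], [0.71, 0.3522, 0.0114], [0.7475, 0.3611, 0.0147]]
 top [0.70913693 0.35256435 0.01405315] ((501.8919677734375, 431.14569091796875), (45.372283935546875, 520.7669677734375), 69.14775848388672)
[224 323  20  39 473] [233.57716702 341.50317125] [[0.4821, 0.3143, 0.0395], [0.4963, 0.3446, 0.0733], [0.5138, 0.366, 0.0763]]
 top [0.49867021 0.33988715 0.07355936] ((499.5386657714844, 338.9400939941406), (22.243160247802734, 54.90800857543945), 19.844600677490234)
```

View pics/wz.png

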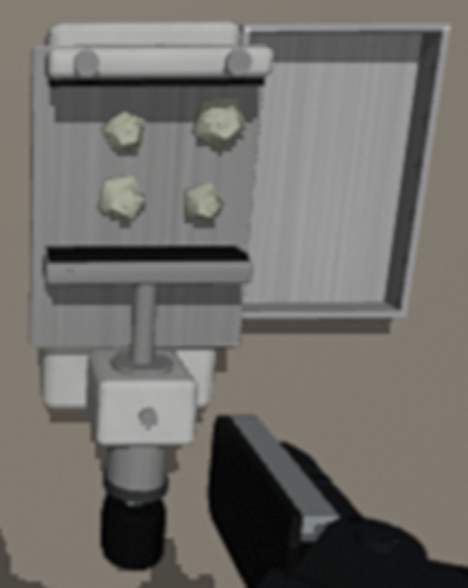

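View pics/sz.png

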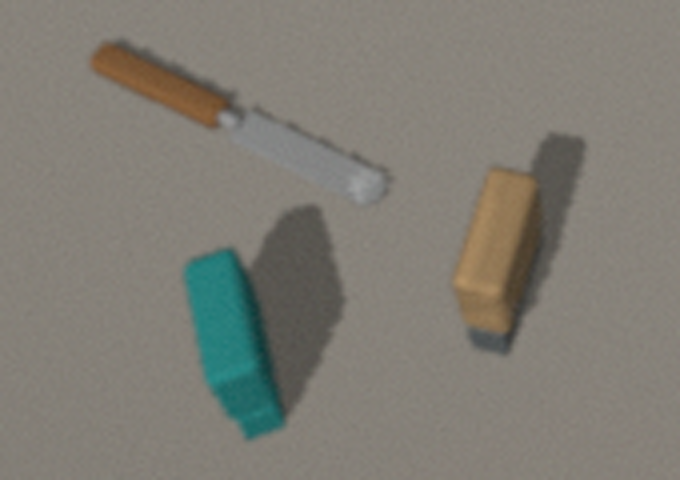

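Run:
```python
from h import *
w=dict(np.load("w0.npz")); X=cloud(w['d'],w); p=w['p']
reg=np.zeros((420,560),bool); reg[88:225,285:400]=1
m=reg&(X[...,2]>.059)&(X[...,2]<.07)
n,l,s,c=cv2.connectedComponentsWithStats(m.astype(np.uint8))
for k in range(1,n):
    if s[k,4]>60:
        q=X[l==k]; print(s[k],cv2.minAreaRect((q[:,:2]*1000).astype(np.float32)),np.median(q[:,2]))
m=reg&(abs(X[...,2]-.04)<.004); q=X[m]; print('plate',cv2.minAreaRect((q[:,:2]*1000).astype(np.float32)))
def z2(u,v): return u/2.4+285-.3,v/2.4+85-.3
for nm,u,v,z in [('pTL',33,48,.04),('pBL',30,345,.04),('pBR',240,345,.04),('screwL',87,63,.064),('screwR',240,62,.064),('trTR',448,28,.02),('trBR',405,316,.02),('trBL',243,315,.02)]:
    print(nm,ray(*z2(u,v),z,w).round(4))
# lines of plate left edge
# chips
hsv=cv2.cvtColor(p,cv2.COLOR_RGB2HSV)
b=((X[...,2]>.044)&reg); b[:120]=0; b[188:]=0
n,l,s,c=cv2.connectedComponentsWithStats(b.astype(np.uint8))
for k in range(1,n):
    if s[k,4]>60: q=X[l==k]; print('chip',s[k],q.min(0).round(3),q.max(0).round(3))
# sleeve/knob
for v0,v1 in [(236,262),(272,285),(292,318)]:
    r=np.zeros_like(reg); r[v0:v1,315:372]=1; mm=r&(X[...,2]>.05)&(X[...,2]<.09); q=X[mm]; print(v0,len(q),q.min(0).round(4),q.max(0).round(4), np.median(q,0).round(4))
    for v in range(v0,v1,4):
        qq=X[v][mm[v]]; 
        if len(qq): print('   ',v,qq[:,0].min().round(4),qq[:,0].max().round(4),qq[:,1].mean().round(4),qq[:,2].max().round(4))
```

```text
[ 305  104   94   17 1509] ((569.4700317382812, 78.61896514892578), (14.805949211120605, 90.07025909423828), 89.94696044921875) 0.06443375063124337
[ 304  190   87   35 1251] ((570.1151123046875, -17.500282287597656), (89.827392578125, 37.69224166870117), 0.4962586760520935) 0.06316199744711308
plate ((569.8160400390625, 22.430477142333984), (100.38689422607422, 131.2212677001953), 0.16935457289218903)
pTL [0.5193 0.0865 0.04  ]
pBL [ 0.5199 -0.0482  0.04  ]
pBR [ 0.6202 -0.0482  0.04  ]
screwL [0.5396 0.0796 0.064 ]
screwR [0.6007 0.0799 0.064 ]
trTR [0.7071 0.0958 0.02  ]
trBR [ 0.7084 -0.0399  0.02  ]
trBL [ 0.6274 -0.0394  0.02  ]
chip [306 120  88   1  88] [0.526 0.071 0.052] [0.611 0.071 0.064]
chip [366 126  22  21 328] [0.501 0.045 0.044] [0.611 0.07  0.374]
chip [329 131  17  17 208] [0.501 0.044 0.044] [0.568 0.07  0.374]
chip [327 159  19  18 248] [0.501 0.013 0.044] [0.57  0.07  0.374]
chip [362 161  17  17 180] [0.501 0.012 0.044] [0.605 0.07  0.374]
236 1120 [ 0.548  -0.0793  0.0512] [ 0.5921 -0.0486  0.0794] [ 0.5678 -0.0584  0.0752]
    236 0.5493 0.5903 -0.0502 0.0629
    240 0.5482 0.5904 -0.0518 0.0712
    244 0.5481 0.5902 -0.0536 0.0762
    248 0.5482 0.5919 -0.0576 0.0772
    252 0.5482 0.5904 -0.062 0.0771
    256 0.5481 0.5907 -0.0663 0.0785
    260 0.5482 0.5916 -0.071 0.0786
272 330 [ 0.5552 -0.1094  0.0531] [ 0.5858 -0.087   0.0723] [ 0.5676 -0.0963  0.0688]
    272 0.5567 0.5823 -0.089 0.0714
    276 0.5569 0.5826 -0.0938 0.0723
    280 0.5569 0.5817 -0.0986 0.0716
    284 0.5552 0.5856 -0.1041 0.0723
292 689 [ 0.5548 -0.1501  0.0505] [ 0.5863 -0.1103  0.074 ] [ 0.568  -0.1289  0.0685]
    292 0.5574 0.5806 -0.1138 0.0733
    296 0.5557 0.5863 -0.1216 0.0656
    300 0.5548 0.5844 -0.1238 0.0714
    304 0.555 0.5851 -0.1284 0.0727
    308 0.5551 0.5838 -0.1335 0.074
    312 0.5555 0.5837 -0.1386 0.0733
    316 0.5569 0.5833 -0.1433 0.073
```

Holder origin comes out at about (0.570, 0.036) with yaw about 0: the jaw lengths of 90, the plate of 100 and the z values all match. The scraper is at (0.4995, 0.339), with its x axis at about +20°. I'll go above it and look.

```bash
python3 -m inch '[[[8.5,0,-6,0,-5],[8.5,0,-12,1,-10],[8.5,0,-18,2,-15],[8.5,0,-24,3,-20],[8.5,0,-28,3,-20]]]'
python3 - <<'E'
from h import *
o=get_obs(); print(o['eef_pos'],o['tool_rot'],o['joint_pos'])
p,d,i=cam("wrist","w1"); np.savez("w1.npz",p=p,d=d,**i)
X=cloud(d,i)
hsv=cv2.cvtColor(p,cv2.COLOR_RGB2HSV)
m=(X[...,2]>.068)&(X[...,2]<.08)&(hsv[...,0]>8)&(hsv[...,0]<25)&(hsv[...,1]>80)
q=X[m]; print(len(q),cv2.minAreaRect((q[:,:2]*1000).astype(np.float32)),np.median(q,0), q.min(0),q.max(0))
E
```

```text
clock: 0.88
eef_pos: [0.4987, 0.2824, 0.2135]
tool_rot: [0.985, 0.175, -0.002, 0.0]
ft_force: [0.6, -0.9, -0.1]
grip_width: 0.0848
[0.49866817 0.28236195 0.21352158] [ 9.84584352e-01  1.74903882e-01 -1.50281952e-03  1.67051384e-04] [5.14874194e-01 4.02536155e-01 1.49732838e-01 1.32093865e+00
 6.84612771e-04 1.73405282e+00]
1775 ((504.4420166015625, 337.9478759765625), (23.136703491210938, 57.274261474609375), 20.802845001220703) [0.50343012 0.33960949 0.07459064] [0.48496873 0.30895422 0.06890461] [0.52263749 0.36722697 0.07740884]
```

View pics/w1.png

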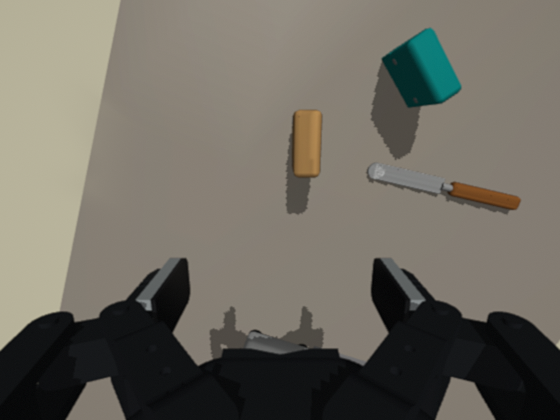

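The wrist view shows the scraper's top at (307,143), which gives (0.503, 0.338), angle 20.8°. The spatula tip at (375,170) is clear. Grasp now, with TCP z about 0.048.

```bash
python3 -m inch '[[[6,1.3,-2.6,2,-0.5],[6,2.3,-5.1,5,-0.7],[6,2.3,-5.1,9,-0.7],[6,2.3,-5.1,13,-0.7],[6,2.3,-5.1,15,-0.7]]]'
python3 -m inch '[[[6,0,0,0.8,0],[6,0,0,1.5,0],[6,0,0,1.6,0],[2,0,0,1.6,0],[2,0,0,1.6,0]]]'
python3 -m inch '[[[2,0,0,0,0],[2,0,0,0,0],[2,0,0,0,0],[2,0,0,0,0],[2,0,0,-1,0]]]'
```

```text
clock: 1.55
eef_pos: [0.5007, 0.342, 0.0609]
tool_rot: [0.983, 0.183, -0.003, -0.001]
ft_force: [-0.0, -0.5, 0.4]
grip_width: 0.06
clock: 2.17
eef_pos: [0.5011, 0.3423, 0.0458]
tool_rot: [0.983, 0.183, -0.002, -0.001]
ft_force: [-0.0, -0.1, 1.7]
grip_width: 0.0244
clock: 2.8
eef_pos: [0.5003, 0.3417, 0.055]
tool_rot: [0.983, 0.183, -0.003, -0.001]
ft_force: [0.5, -0.6, -1.3]
grip_width: 0.0235
```

```bash
python3 -m inch '[[[2,0,0,-3,0],[2,0,0,-6,0],[2,0,0,-9,0],[2,0,0,-10,0],[2,0,0,-10,0]]]'
python3 - <<'E'
from h import *
o=get_obs(); print(o['eef_pos'],o['tool_rot'],o['grip_width'],o['joint_vel'].round(3))
p,d,i=cam("wrist","w2"); np.savez("w2.npz",p=p,d=d,**i)
p,d,i=cam("side","s2")
E
```

```text
clock: 3.42
eef_pos: [0.5013, 0.3419, 0.1555]
tool_rot: [0.983, 0.183, -0.003, -0.001]
ft_force: [-0.2, 0.9, -1.2]
grip_width: 0.0233
[0.50127893 0.34188728 0.15548027] [ 9.83175761e-01  1.82639475e-01 -2.72566200e-03 -9.03029912e-04] 0.023299545568994606 [ 0.001  0.023 -0.036 -0.011 -0.    -0.   ]
```

View pics/w2.png

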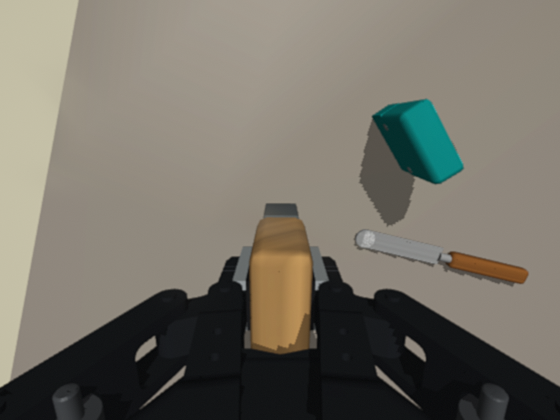

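View pics/s2.png

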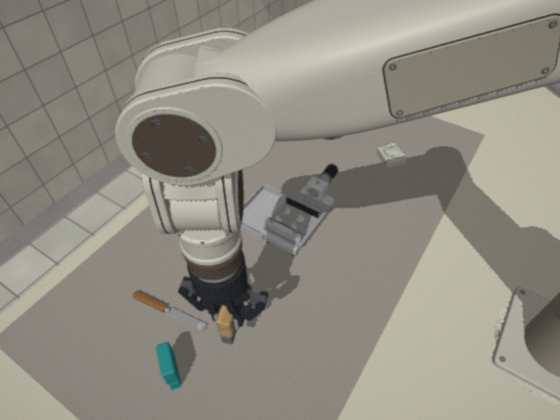

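Run:
```python
from h import *
from scipy.spatial.transform import Rotation as R
w=dict(np.load("w2.npz")); X=cloud(w['d'],w); p=w['p']
T=np.array([.50128,.34189,.15548]); r=R.from_quat([.98318,.18264,-.00273,-.0009])
L=r.inv().apply((X-T).reshape(-1,3)).reshape(X.shape)*1000
for v in range(200,352,6): print(v,p[v,281],L[v,281].round(1), L[v,262].round(1),L[v,300].round(1))
```

```text
200 [146 139 128] [  2.2   2.4 154.5] [-15.8   2.1 153.4] [ 20.1   2.  152.9]
206 [63 65 65] [  1.9 -24.1  36. ] [-15.9   7.9 153.3] [ 20.2   7.7 152.4]
212 [69 71 69] [  1.9 -24.1  24.1] [-16.1  14.4 155.1] [ 20.3  13.8 152.9]
218 [120  96  67] [  1.9 -23.8  14.9] [-16.1  20.  153.5] [ 20.5  19.9 153.4]
224 [131 103  71] [  1.9 -24.2   4.4] [ -7.  -23.3   7.1] [ 10.8 -23.3   7.2]
230 [131 104  71] [  1.9 -24.1  -3.4] [ -6.5 -23.3  -1.3] [ 10.3 -23.2  -1.1]
236 [120  95  63] [  1.8 -23.8 -10.1] [ -6.  -23.9 -10.2] [  9.7 -23.6  -9.4]
242 [127  98  63] [  1.8 -23.9 -16.8] [ -5.6 -23.9 -16.9] [  9.3 -23.9 -16.8]
248 [121  93  58] [  1.8 -24.5 -24.2] [ -5.3 -24.  -23. ] [  8.8 -24.3 -23.8]
254 [156 119  73] [  1.8 -23.5 -27.3] [ -5.1 -23.1 -26.3] [  8.8 -22.7 -25.5]
260 [168 129  79] [  1.8 -21.7 -28.4] [ -5.  -21.5 -28.1] [  8.7 -21.  -27. ]
266 [160 123  74] [  1.8 -19.9 -29.6] [ -5.  -19.4 -28.5] [  8.6 -19.6 -29.1]
272 [160 122  74] [  1.8 -17.4 -29.4] [ -5.  -17.2 -29. ] [  8.7 -17.1 -28.7]
278 [159 122  75] [  1.8 -14.8 -28.9] [ -5.1 -14.9 -29.1] [  8.7 -14.6 -28.6]
284 [158 122  
[... 218 characters left out ...]
]
302 [159 122  73] [  1.8  -5.  -29.1] [ -5.2  -5.1 -29.1] [  8.9  -4.8 -28.7]
308 [158 122  73] [  1.8  -3.3 -30.3] [ -5.3  -2.3 -28.8] [  8.9  -2.7 -29.4]
314 [159 123  74] [  1.8   0.4 -28.7] [ -5.3  -0.1 -29.4] [  9.    0.5 -28.5]
320 [160 123  74] [  1.8   3.  -28.7] [ -5.3   2.3 -29.6] [  8.9   2.4 -29.5]
326 [160 123  74] [  1.8   5.  -29.6] [ -5.4   5.1 -29.4] [  9.    5.  -29.5]
332 [158 121  73] [  1.8   8.2 -28.9] [ -5.5   8.2 -28.8] [  9.    7.8 -29.4]
338 [160 123  74] [  1.8  10.7 -29.1] [ -5.4  10.1 -29.8] [  9.1  10.8 -29. ]
344 [162 124  74] [  1.8  13.3 -29.3] [ -5.6  13.5 -29. ] [  9.2  13.5 -29. ]
350 [97 73 44] [  1.8  16.6 -28.6] [ -3.3 -10.5 -60.5] [  6.9 -10.2 -60.2]
```

The scraper is held upright. Its far end is at tool y −24, so its centre sits +4.9 mm along tool y from the TCP, and its underside is 45 mm below the TCP. Turn to yaw 0 and go above the plate's near end.

```bash
python3 -m inch '[[[2,-1.6,5.8,0,5],[2,-3.2,11.6,0,10],[2,-5,17.4,0,15],[2,-6.7,23.3,0,21],[2,-8.3,29,0,21]]]'
python3 -m inch '[[[2,0,0,0,0],[2,0,0,0,0],[2,0,0,0,0],[2,0,0,0,0],[2,0,0,0,0]]]'
python3 - <<'E'
from h import *
o=get_obs(); print(o['eef_pos'],o['tool_rot'],o['grip_width'],o['ft_force'])
p,d,i=cam("wrist","w3"); np.savez("w3.npz",p=p,d=d,**i)
E
```

```text
clock: 4.15
eef_pos: [0.5259, 0.0388, 0.1522]
tool_rot: [1.0, 0.0, -0.006, 0.001]
ft_force: [1.0, 0.2, -1.0]
grip_width: 0.0235
clock: 4.78
eef_pos: [0.5259, 0.0398, 0.1522]
tool_rot: [1.0, 0.001, -0.006, 0.001]
ft_force: [1.1, 0.0, -1.2]
grip_width: 0.0235
[0.52589146 0.03977211 0.15221932] [ 9.99982902e-01  1.08578511e-03 -5.69444766e-03  7.68401361e-04] 0.02346545794222653 [ 1.05061281  0.03011725 -1.22963978]
```

View pics/w3.png

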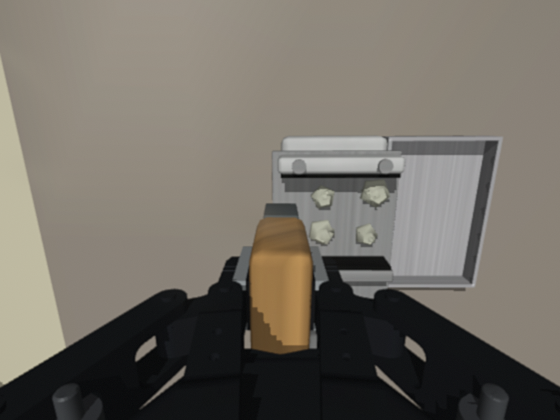

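Run:
```python
from h import *
w=dict(np.load("w3.npz")); X=cloud(w['d'],w)
for u in (310,340,370,390):
    col=X[:,u]; m=(col[:,2]>.060)&(col[:,2]<.068); v=np.where(m)[0]; g=np.split(v,np.where(np.diff(v)>1)[0]+1)
    print(u,[(int(a[0]),int(a[-1]),col[a[0],1].round(4),col[a[-1],1].round(4),col[a,2].mean().round(4)) for a in g if len(a)>3])
b=((X[...,2]>.044)&(X[...,2]<.058)); b[:182]=0; b[250:]=0; b[:,:305]=0;b[:,400:]=0
n,l,s,c=cv2.connectedComponentsWithStats(b.astype(np.uint8))
for k in range(1,n):
    if s[k,4]>60: q=X[l==k]; print('chip',np.percentile(q,2,axis=0).round(3),np.percentile(q,98,axis=0).round(3))
print(X[190:200,345].mean(0), X[215,350])
r=X[:,200:300]; mm=(abs(r[...,2]-.04)<.003)&(r[...,1]>-.05); print('plate left',np.percentile(r[mm],1,axis=0), mm.sum())
```

```text
310 [(157, 177, np.float64(0.0856), np.float64(0.071), np.float64(0.064))]
340 [(157, 177, np.float64(0.0855), np.float64(0.0711), np.float64(0.064)), (266, 272, np.float64(0.0011), np.float64(-0.0027), np.float64(0.0627))]
370 [(156, 163, np.float64(0.0862), np.float64(0.0817), np.float64(0.0639)), (165, 177, np.float64(0.0802), np.float64(0.0714), np.float64(0.064)), (265, 281, np.float64(0.0012), np.float64(-0.011), np.float64(0.0629))]
390 [(156, 160, np.float64(0.0862), np.float64(0.0842), np.float64(0.0644)), (171, 177, np.float64(0.0765), np.float64(0.0714), np.float64(0.0631)), (266, 281, np.float64(0.001), np.float64(-0.01), np.float64(0.0634))]
chip [0.591 0.047 0.045] [0.609 0.065 0.054]
chip [0.552 0.045 0.044] [0.567 0.06  0.051]
chip [0.551 0.015 0.044] [0.568 0.032 0.053]
chip [0.589 0.015 0.044] [0.603 0.028 0.053]
[0.57757793 0.05346289 0.04122159] [0.58259615 0.03643547 0.0414159 ]
plate left [0.5193978  0.03994467 0.03950089] 951
```

The gap spans y 0.001 to 0.071, with the scraper ends at 0.006 and 0.064. The chips start at x ≥ 0.551 and the scraper's front is at about 0.537. Shift 1 mm to +y and descend.

```bash
python3 -m inch '[[[2,0,-0.1,0,0],[2,0,-0.1,2,0],[2,0,-0.1,4,0],[2,0,-0.1,5.5,0],[2,0,-0.1,6,0]]]'
python3 -m inch '[[[2,0,0,0.1,0],[2,0,0,0.2,0],[2,0,0,0.3,0],[2,0,0,0.4,0],[2,0,0,0.4,0]]]'
python3 - <<'E'
from h import *
o=get_obs(); print(o['eef_pos'],o['tool_rot'],o['ft_force'])
p,d,i=cam("side"); cv2.imwrite("pics/s4.png",cv2.resize(p[100:280,200:380],None,fx=3.2,fy=3.2)[:,:,::-1])
p,d,i=cam("wrist","w4")
E
```

```text
clock: 5.45
eef_pos: [0.5246, 0.0405, 0.0913]
tool_rot: [1.0, 0.001, -0.007, 0.001]
ft_force: [-0.1, -0.3, -1.2]
grip_width: 0.0234
clock: 6.08
eef_pos: [0.5245, 0.0405, 0.0874]
tool_rot: [1.0, 0.001, -0.006, 0.001]
ft_force: [-0.1, -0.8, -1.0]
grip_width: 0.0232
[0.52454471 0.04050116 0.08736206] [ 9.99978173e-01  9.42337022e-04 -6.48666627e-03  8.29749355e-04] [-0.13542253 -0.77385656 -1.03147413]
```

View pics/s4.png

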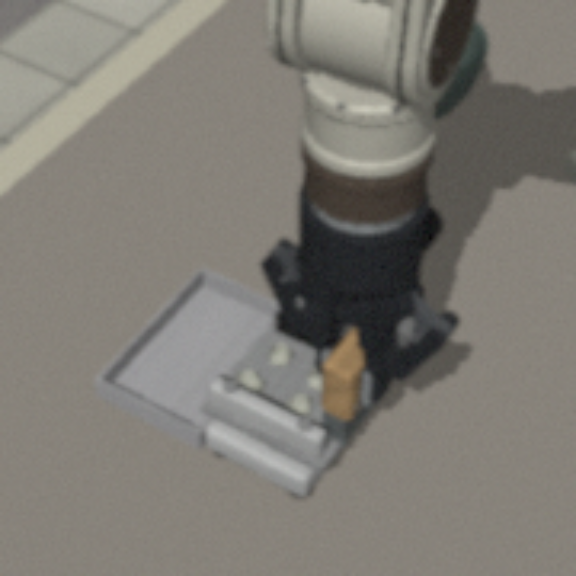

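View pics/w4.png

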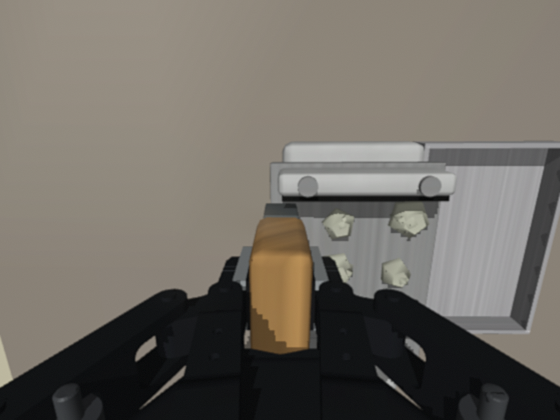

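The scraper is between the jaws behind all the chips, with no contact force. Lower it gently until it touches.

```bash
python3 -m inch '[[[2,0,0,0.05,0],[2,0,0,0.1,0],[2,0,0,0.15,0],[2,0,0,0.15,0],[2,0,0,0.15,0]]]'
```

```text
clock: 6.8
eef_pos: [0.5246, 0.0405, 0.086]
tool_rot: [1.0, 0.001, -0.006, 0.001]
ft_force: [-0.5, -0.6, 0.8]
grip_width: 0.0235
```

```bash
python3 -m inch '[[[2,1,0,-0.01,0],[2,2.2,0,-0.03,0],[2,3.5,0,-0.05,0],[2,4.8,0,-0.06,0],[2,6,0,-0.08,0]]]'
python3 - <<'E'
from h import *
o=get_obs(); print(o['eef_pos'],o['tool_rot'],o['ft_force'])
p,d,i=cam("wrist","w5")
E
```

```text
clock: 7.42
eef_pos: [0.5855, 0.0406, 0.086]
tool_rot: [1.0, 0.001, -0.007, 0.001]
ft_force: [-3.2, -0.7, 2.7]
grip_width: 0.0231
[0.58551758 0.04061459 0.08601572] [ 9.99977856e-01  9.64684049e-04 -6.53510395e-03  8.05620028e-04] [-3.20878859 -0.71319158  2.70572838]
```

View pics/w5.png

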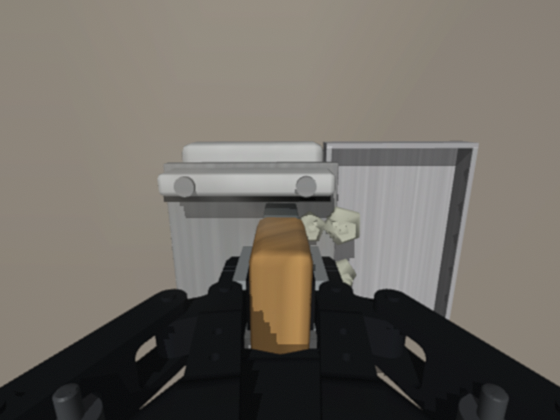

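The chips are gathered ahead of the scraper at (312–355, 215–275), nearly at the plate's edge, and the plate behind it is clean. Push on over the edge.

```bash
python3 -m inch '[[[2,0.8,0,-0.01,0],[2,1.8,0,-0.025,0],[2,2.8,0,-0.04,0],[2,3.8,0,-0.05,0],[2,4.6,0,-0.06,0]]]'
python3 -m inch '[[[2,0.3,0,0,0],[2,0.5,0,-0.01,0],[2,0.5,0,-0.01,0],[2,0.5,0,-0.01,0],[2,0.5,0,-0.01,0]]]'
python3 - <<'E'
from h import *
o=get_obs(); print(o['eef_pos'],o['tool_rot'],o['ft_force'])
p,d,i=cam("wrist","w6")
p,d,i=cam("side"); cv2.imwrite("pics/s6.png",cv2.resize(p[130:280,200:380],None,fx=3.2,fy=3.2)[:,:,::-1])
E
```

```text
clock: 8.1
eef_pos: [0.6342, 0.0407, 0.0859]
tool_rot: [1.0, 0.001, -0.005, 0.001]
ft_force: [0.4, 0.1, -1.4]
grip_width: 0.0231
clock: 8.72
eef_pos: [0.639, 0.0407, 0.0861]
tool_rot: [1.0, 0.001, -0.005, 0.001]
ft_force: [0.1, 0.1, -0.7]
grip_width: 0.0233
[0.63902715 0.04069558 0.08608891] [ 9.99986186e-01  8.59005531e-04 -5.12217650e-03  8.07680900e-04] [ 0.12476124  0.12615091 -0.66761902]
```

View pics/w6.png

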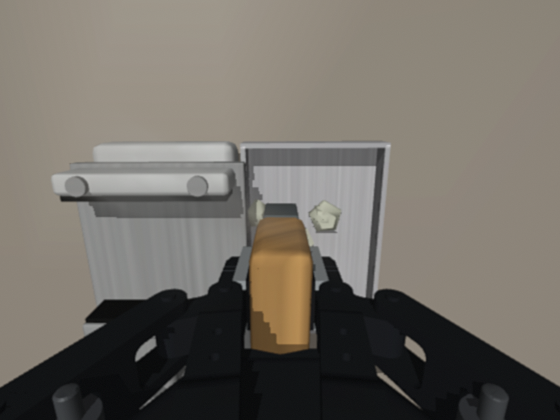

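View pics/s6.png

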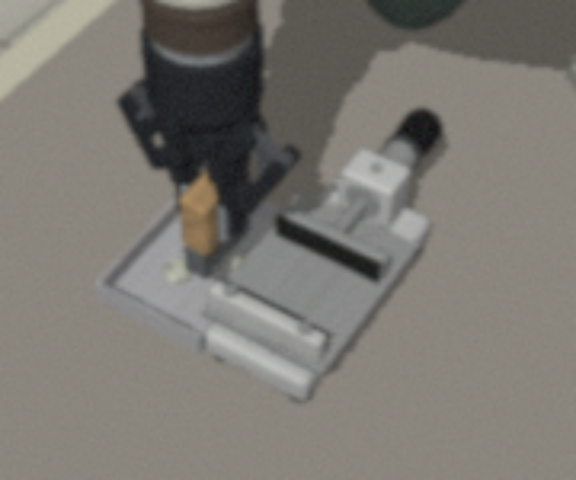

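```bash
python3 -m inch '[[[2,0,0,-2,0],[2,0,0,-5,0],[2,0,0,-8,0],[2,-4,-3,-9,0],[2,-8,-7,-9,0]]]'
python3 -m inch '[[[2,-3,-5,0,0],[2,-6,-10,0,0],[2,-6,-14,1,0],[2,-6,-14,2,0],[2,-6,-14,2,0]]]'
python3 - <<'E'
from h import *
o=get_obs(); print(o['eef_pos'],o['tool_rot'],o['ft_force'])
p,d,i=cam("scene"); cv2.imwrite("pics/c7.png",cv2.resize(p[150:300,200:400],None,fx=3.5,fy=3.5)[:,:,::-1])
p,d,i=cam("side"); cv2.imwrite("pics/s7.png",cv2.resize(p[130:280,200:380],None,fx=3.2,fy=3.2)[:,:,::-1])
E
```

```text
clock: 9.45
eef_pos: [0.5602, 0.1108, 0.1782]
tool_rot: [1.0, -0.0, -0.003, 0.0]
ft_force: [0.2, 0.2, -0.4]
grip_width: 0.0237
clock: 10.07
eef_pos: [0.4993, 0.2502, 0.1574]
tool_rot: [1.0, -0.0, -0.005, 0.001]
ft_force: [0.4, -0.4, -1.2]
grip_width: 0.0233
[0.49925083 0.2501736  0.1574078 ] [ 9.99988794e-01 -2.31494599e-04 -4.57048175e-03  1.21215127e-03] [ 0.4309035  -0.37163381 -1.17043663]
```

View pics/c7.png

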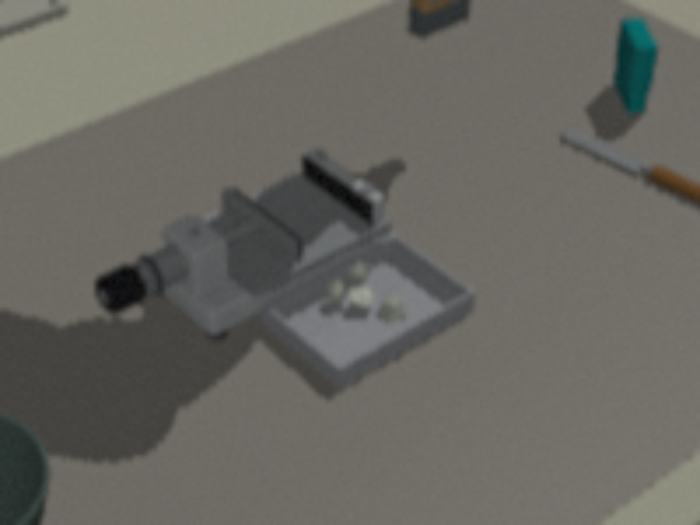

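View pics/s7.png

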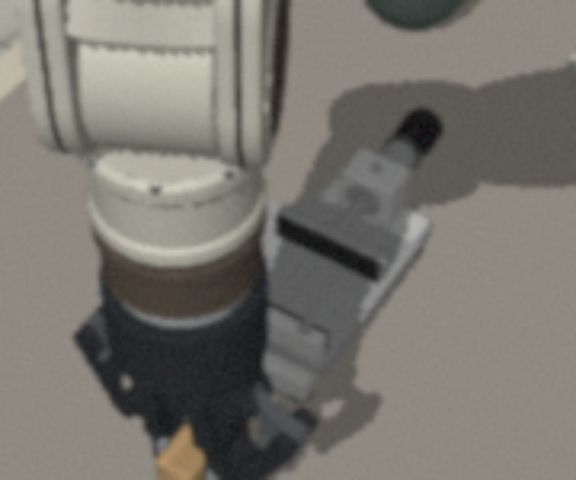

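The scene view shows all four chips in the tray, at about (335,290), (358,272), (360,297) and (392,308), and a clean plate. Set the scraper down at about (0.50, 0.245).

```bash
python3 -m inch '[[[2,0,0,4,0],[2,0,0,8,0],[2,0,0,10,0],[2,0,0,10.8,0],[2,0,0,10.9,0]]]'
python3 -m inch '[[[2,0,0,0.05,0],[2,0,0,0.1,0],[2,0,0,0.15,0],[2,0,0,0.15,0],[2,0,0,0.15,0]]]'
```

```text
clock: 10.8
eef_pos: [0.5, 0.249, 0.0497]
tool_rot: [1.0, -0.002, -0.004, 0.001]
ft_force: [0.3, -0.7, -0.5]
grip_width: 0.0231
clock: 11.42
eef_pos: [0.5, 0.249, 0.0483]
tool_rot: [1.0, -0.002, -0.004, 0.001]
ft_force: [0.3, -0.3, -1.0]
grip_width: 0.0236
```

```bash
python3 -m inch '[[[2,0,0,0.1,0],[2,0,0,0.15,0],[2,0,0,0.2,0],[2,0,0,0.25,0],[2,0,0,0.25,0]]]'
```

```text
clock: 12.05
eef_pos: [0.4999, 0.249, 0.046]
tool_rot: [1.0, -0.002, -0.004, 0.001]
ft_force: [-1.2, 0.1, 1.8]
grip_width: 0.0233
```

Contact: vertical force rose by about 2.8 N at z = 0.046. Open and retreat.

```bash
python3 -m inch '[[[4,0,0,0,0],[6,0,0,0,0],[6,0,0,0,0],[6,0,0,0,0],[6,0,0,0,0]]]'
python3 -m inch '[[[6,0,0,-3,0],[6,0,0,-7,0],[6,0,0,-12,0],[6,0,0,-14,0],[6,0,0,-14,0]]]'
python3 - <<'E'
from h import *
o=get_obs(); print(o['eef_pos'],o['tool_rot'],o['ft_force'])
p,d,i=cam("wrist","w8"); X=cloud(d,i)
hsv=cv2.cvtColor(p,cv2.COLOR_RGB2HSV)
m=(X[...,2]>.068)&(X[...,2]<.08)&(hsv[...,0]>8)&(hsv[...,0]<25)&(hsv[...,1]>80)
q=X[m]; print(len(q),cv2.minAreaRect((q[:,:2]*1000).astype(np.float32)),np.median(q,0))
p,d,i=cam("side","s8")
E
```

```text
clock: 12.68
eef_pos: [0.5, 0.2491, 0.046]
tool_rot: [1.0, -0.002, -0.003, 0.001]
ft_force: [-0.3, -0.0, -0.8]
grip_width: 0.0598
clock: 13.3
eef_pos: [0.5022, 0.2498, 0.188]
tool_rot: [1.0, -0.002, -0.001, -0.0]
ft_force: [0.4, 0.4, -0.0]
grip_width: 0.0598
[0.50215408 0.24980958 0.1880392 ] [ 9.99997508e-01 -1.68475576e-03 -1.38475441e-03 -4.78299637e-04] [ 0.36239269  0.35131033 -0.0362077 ]
1834 ((501.0508117675781, 245.59530639648438), (56.6129150390625, 23.250120162963867), 89.00617980957031) [0.50112753 0.24743509 0.07457952]
```

View pics/w8.png

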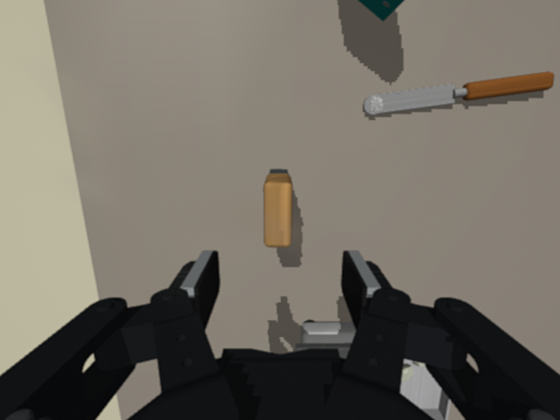

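The scraper stands upright at (0.501, 0.246): top height 0.0746, 150 mm from the holder's jaw. Now over to the knob at about (0.568, −0.136).

```bash
python3 -m inch '[[[6,1,6,0,0],[6,2,12,0,0],[6,3,18,0,0],[6,4,24,0,0],[6,5,30,0,0]]]'
python3 -m inch '[[[6,0.8,4,0,0],[6,1.6,8.6,0,0],[6,1.6,8.6,2,0],[6,1.6,8.6,3,0],[6,1.6,8.6,3,0]]]'
python3 - <<'E'
from h import *
o=get_obs(); print(o['eef_pos'],o['tool_rot'],o['ft_force'])
p,d,i=cam("wrist","w9"); X=cloud(d,i); np.savez("w9.npz",p=p,d=d,**i)
p,d,i=cam("side","s9")
E
```

```text
clock: 14.02
eef_pos: [0.5483, -0.053, 0.183]
tool_rot: [1.0, -0.002, -0.006, 0.001]
ft_force: [0.4, 0.1, -0.4]
grip_width: 0.0597
clock: 14.65
eef_pos: [0.5622, -0.1382, 0.1507]
tool_rot: [1.0, -0.001, -0.008, 0.0]
ft_force: [-0.8, 0.8, 0.3]
grip_width: 0.06
[ 0.56224002 -0.1382451   0.15072509] [ 9.99965890e-01 -1.24764178e-03 -8.16451895e-03  5.29211229e-05] [-0.75328369  0.78729738  0.32146351]
```

View pics/w9.png

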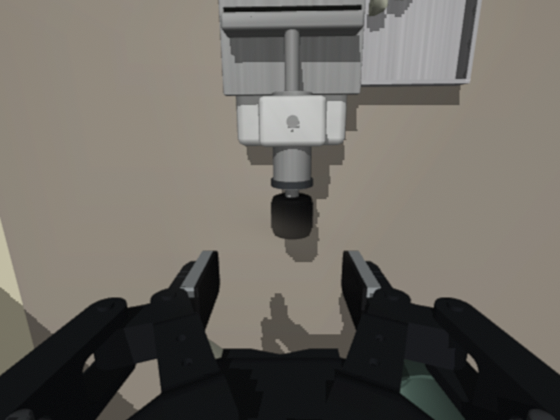

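View pics/s9.png

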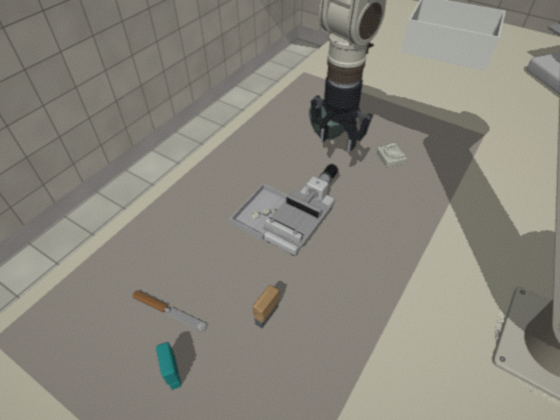

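Run:
```python
from h import *
w=dict(np.load("w9.npz")); X=cloud(w['d'],w)
r=np.zeros((420,560),bool); r[190:245,262:322]=1
q=X[r&(X[...,2]>.045)]; print('knob',np.percentile(q,[2,50,98],axis=0).round(4).tolist())
for v in range(150,244,4):
    rr=X[v,262:322]; m=rr[:,2]>.045; 
    if m.any(): print(v,rr[m].min(0).round(4),rr[m].max(0).round(4))
m=(X[...,2]>.06)&(X[...,2]<.08); m[:330]=0; m[:,:390]=0; q=X[m]
if len(q): print('bowl',q.min(0),q.max(0),len(q))
i=optics.camera_info("scene"); p,d=optics.camera("scene"); Y=cloud(d,i)
s=Y[260:325,145:225].reshape(-1,3); s=s[(s[:,2]>.065)&(s[:,2]<.09)]; print('bowl rim',np.percentile(s,[1,99],axis=0))
```

```text
knob [[0.5558, -0.1491, 0.0563], [0.5705, -0.1323, 0.0695], [0.5848, -0.1175, 0.0731]]
150 [ 0.5571 -0.0877  0.0602] [ 0.5838 -0.0866  0.0724]
154 [ 0.5571 -0.0906  0.0594] [ 0.5839 -0.0893  0.0717]
158 [ 0.557  -0.0936  0.0577] [ 0.5841 -0.0919  0.0726]
162 [ 0.557  -0.0963  0.0585] [ 0.5841 -0.0946  0.0719]
166 [ 0.557  -0.0992  0.0586] [ 0.5842 -0.0974  0.0716]
170 [ 0.5569 -0.1022  0.0579] [ 0.5843 -0.1001  0.0715]
174 [ 0.5577 -0.1052  0.057 ] [ 0.5845 -0.1028  0.0714]
178 [ 0.5553 -0.1083  0.0561] [ 0.5858 -0.1056  0.0713]
182 [ 0.5554 -0.1109  0.0583] [ 0.586  -0.1081  0.0731]
186 [ 0.5562 -0.1131  0.0621] [ 0.585  -0.1108  0.0731]
190 [ 0.5663 -0.1166  0.0596] [ 0.5751 -0.1159  0.0628]
194 [ 0.5595 -0.1218  0.05  ] [ 0.5831 -0.0683  0.2804]
198 [ 0.5567 -0.1229  0.0585] [ 0.5848 -0.1208  0.0671]
202 [ 0.5551 -0.1261  0.0576] [ 0.5864 -0.1224  0.0721]
206 [ 0.5551 -0.1292  0.0579] [ 0.5864 -0.1251  0.0727]
210 [ 0.5551 -0.1325  0.0573] [ 0.5858 -0.1278  0.0734]
214 [ 0.555  -0.1353  0.0583] [ 0.5858 -0.1309  0.0729]
218 [ 0.555  -0.1385  0.0581] [ 0.5859 -0.1337  0.0733]
222 [ 0.5557 -0.1419  0.0576] [ 0.586  -0.0683  0.2804]
226 [ 0.5557 -0.145   0.0577] [ 0.5861 -0.1399  0.0727]
230 [ 0.5566 -0.1462  0.0635] [ 0.5849 -0.1425  0.0737]
234 [ 0.5581 -0.1492  0.0641] [ 0.5834 -0.1454  0.0742]
238 [ 0.5649 -0.1504  0.0691] [ 0.5765 -0.0683  0.2804]
bowl [ 0.66018196 -0.27031019  0.06004296] [ 0.68575574 -0.26438425  0.0772441 ] 396
bowl rim [[ 0.61753825 -0.38889366  0.06515019]
 [ 0.73754227 -0.26919749  0.07685853]]
```

```bash
python3 -m inch '[[[6,0.4,-0.2,1,0],[6,0.8,-0.3,4,0],[6,0.85,-0.3,7,0],[6,0.85,-0.3,9,0],[6,0.85,-0.3,9.8,0]]]'
python3 -m inch '[[[6,0,0,0,0],[6,0,0,0,0],[6,0,0,0,0],[6,0,0,0,0],[6,0,0,0,0]]]'
```

```text
clock: 15.42
eef_pos: [0.5707, -0.1349, 0.0536]
tool_rot: [1.0, -0.001, -0.007, 0.0]
ft_force: [-0.3, -0.0, -0.4]
grip_width: 0.0602
clock: 16.05
eef_pos: [0.5709, -0.135, 0.054]
tool_rot: [1.0, -0.001, -0.006, 0.0]
ft_force: [0.6, 0.0, 0.5]
grip_width: 0.0599
```

```bash
python3 -m inch '[[[6,0,0,0.15,0],[6,0,0,0.3,0],[6,0,0,0.3,0],[6,0,0,0.3,0],[6,0,0,0.3,0]]]'
python3 - <<'E'
from h import *
p,d,i=cam("wrist","w10")
E
```

```text
clock: 16.68
eef_pos: [0.5708, -0.135, 0.051]
tool_rot: [1.0, -0.001, -0.006, 0.0]
ft_force: [0.0, 0.3, -0.1]
grip_width: 0.0602
```

View pics/w10.png

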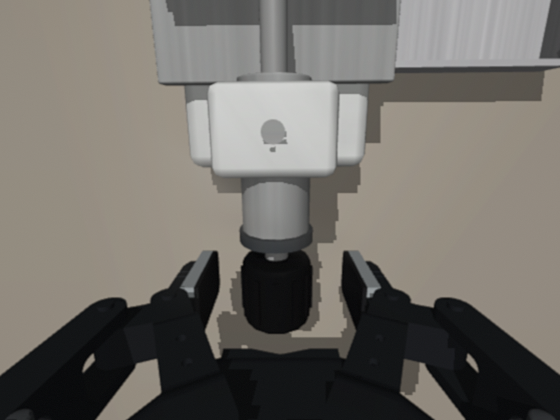

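The knob is centred at u≈277 and the pads at about 280, so shift about −1 mm in x and close.

```bash
python3 -m inch '[[[6,-0.12,0,0,0],[6,-0.12,0,0,0],[2.5,-0.12,0,0,0],[2.5,-0.12,0,0,0],[2.5,-0.12,0,0,0]]]'
python3 -m inch '[[[2.5,0,0,0,0],[2.5,0,0,0,0],[2.5,0,0,0,0],[2.5,0,0,0,0],[2.5,0,0,0,0]]]'
```

```text
clock: 17.35
eef_pos: [0.5693, -0.135, 0.0514]
tool_rot: [1.0, -0.001, -0.007, 0.001]
ft_force: [-2.9, -0.1, 4.2]
grip_width: 0.0286
clock: 17.98
eef_pos: [0.5692, -0.135, 0.0513]
tool_rot: [1.0, -0.001, -0.007, 0.001]
ft_force: [-1.8, -0.0, 2.8]
grip_width: 0.028
```

```bash
python3 -m inch '[[[2.5,0,0.5,0,0],[2.5,0,1,0,0],[2.5,0,1.5,0,0],[2.5,0,2,0,0],[2.5,0,2.4,0,0]]]'
python3 -m inch '[[[2.5,0,0.3,0,0],[2.5,0,0.3,0,0],[2.5,0,0.3,0,0],[2.5,0,0.3,0,0],[2.5,0,0.3,0,0]]]'
python3 - <<'E'
from h import *
o=get_obs(); print(o['eef_pos'],o['tool_rot'],o['ft_force'])
p,d,i=cam("wrist","w11"); np.savez("w11.npz",p=p,d=d,**i)
cv2.imwrite("pics/w11z.png",cv2.resize(p[120:330,200:360],None,fx=3.5,fy=2.8,interpolation=cv2.INTER_CUBIC)[:,:,::-1])
E
```

```text
clock: 18.6
eef_pos: [0.5694, -0.156, 0.0514]
tool_rot: [1.0, 0.0, -0.007, -0.003]
ft_force: [-1.2, 8.4, 4.2]
grip_width: 0.0282
clock: 19.23
eef_pos: [0.5693, -0.1562, 0.0513]
tool_rot: [1.0, 0.001, -0.007, -0.005]
ft_force: [-1.1, 8.6, 4.5]
grip_width: 0.028
[ 0.56934303 -0.1562454   0.05132841] [ 0.99996308  0.00105912 -0.00664124 -0.00534942] [-1.12100175  8.648634    4.53914964]
```

View pics/w11z.png

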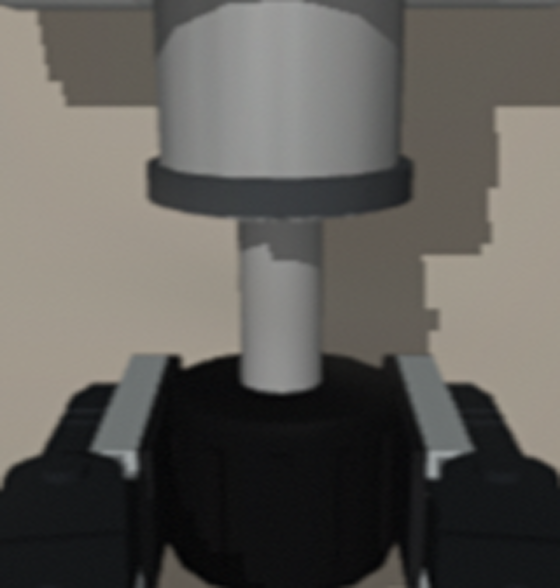

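No ring is visible yet: bare rod between collar and knob. TCP travel is 21.2 mm and the 8.6 N pull agrees with that. About 8.8 mm more is needed, plus about 3 mm of arm give.

```bash
python3 -m inch '[[[2.5,0,0.5,0,0],[2.5,0,0.8,0,0],[2.5,0,1.1,0,0],[2.5,0,1.2,0,0],[2.5,0,1.2,0,0]]]'
python3 - <<'E'
from h import *
o=get_obs(); print(o['eef_pos'],o['tool_rot'],o['ft_force'])
p,d,i=cam("wrist","w12"); np.savez("w12.npz",p=p,d=d,**i)
cv2.imwrite("pics/w12z.png",cv2.resize(p[120:330,200:360],None,fx=3.5,fy=2.8,interpolation=cv2.INTER_CUBIC)[:,:,::-1])
E
```

```text
clock: 19.9
eef_pos: [0.5694, -0.165, 0.0513]
tool_rot: [1.0, 0.002, -0.007, -0.009]
ft_force: [-1.0, 9.8, 4.4]
grip_width: 0.0283
[ 0.56942205 -0.16497866  0.0513426 ] [ 0.99994017  0.00190906 -0.00659348 -0.00851678] [-0.98515755  9.83371649  4.41087025]
```

View pics/w12z.png

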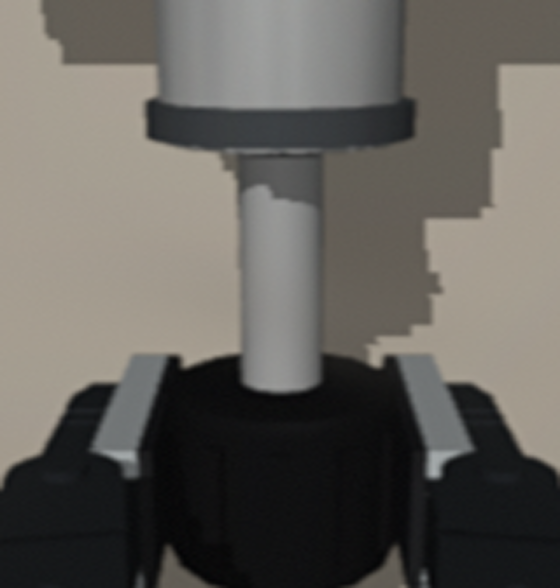

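Run:
```python
from h import *
w=dict(np.load("w12.npz")); X=cloud(w['d'],w); p=w['p']
for v in range(140,270,3): print(v,p[v,280],X[v,280].round(4),'|',X[v,260].round(4),p[v,260])
i=optics.camera_info("scene");q,d=optics.camera("scene"); cv2.imwrite("pics/c12z.png",cv2.resize(q[200:250,205:275],None,fx=10,fy=10,interpolation=cv2.INTER_CUBIC)[:,:,::-1])
print('mouth proj',proj([.568,-.114,.056],i),proj([.568,-.114,.061],i))
```

```text
140 [151 152 150] [ 0.5707 -0.1017  0.0702] | [ 0.5634 -0.1018  0.0677] [139 139 138]
143 [151 151 150] [ 0.5707 -0.1027  0.0716] | [ 0.5635 -0.1028  0.0693] [140 140 140]
146 [150 152 151] [ 0.5707 -0.1038  0.0695] | [ 0.5635 -0.1039  0.0692] [139 140 139]
149 [150 152 150] [ 0.5707 -0.1048  0.0712] | [ 0.5634 -0.105   0.0684] [139 140 139]
152 [150 152 150] [ 0.5707 -0.1059  0.07  ] | [ 0.5634 -0.1061  0.0683] [140 140 140]
155 [150 151 149] [ 0.5707 -0.107   0.0697] | [ 0.5635 -0.107   0.0701] [140 142 141]
158 [128 130 128] [ 0.5707 -0.1079  0.0717] | [ 0.5634 -0.1081  0.0695] [96 98 99]
161 [60 62 65] [ 0.5707 -0.1089  0.0723] | [ 0.5635 -0.1091  0.0705] [57 59 62]
164 [61 64 67] [ 0.5707 -0.1101  0.0709] | [ 0.5635 -0.1101  0.0707] [57 59 62]
167 [60 63 66] [ 0.5707 -0.1109  0.0728] | [ 0.5635 -0.1112  0.0706] [57 59 62]
170 [60 63 66] [ 0.5707 -0.112   0.0723] | [ 0.5635 -0.1123  0.071 ] [57 59 62]
173 [90 92 94] [ 0.5707 -0.1133  0.0712] | [ 0.5633 -0.1137  0.0687] [88 87 85]
176 [73 73 72] [ 0.5706 -0.1157  0.0624] | [ 0.5579 -0.1253  0.0008] [168 161 148]
179 [91 92 91] [ 0
[... 2040 characters left out ...]
148 146] [ 0.5707 -0.1479  0.0607] | [ 0.5616 -0.151   0.0535] [13 13 12]
254 [148 149 147] [ 0.5707 -0.1487  0.0621] | [ 0.5618 -0.1515  0.0556] [14 13 15]
257 [150 150 149] [ 0.5707 -0.1501  0.0618] | [ 0.5621 -0.1512  0.0596] [13 13 14]
260 [66 66 67] [ 0.5707 -0.1512  0.0626] | [ 0.5624 -0.151   0.063 ] [10 11 11]
263 [11 10 13] [ 0.5708 -0.1508  0.0663] | [ 0.5626 -0.151   0.0661] [12 13 13]
266 [14 15 15] [ 0.5708 -0.1513  0.068 ] | [ 0.5626 -0.152   0.0667] [12 13 13]
269 [12 13 14] [ 0.5708 -0.152   0.0694] | [ 0.5627 -0.1526  0.0684] [16 16 18]
mouth proj (np.float64(241.64716105557915), np.float64(227.61552964833996)) (np.float64(241.51925250626377), np.float64(226.14836619262383))
```

View pics/c12z.png

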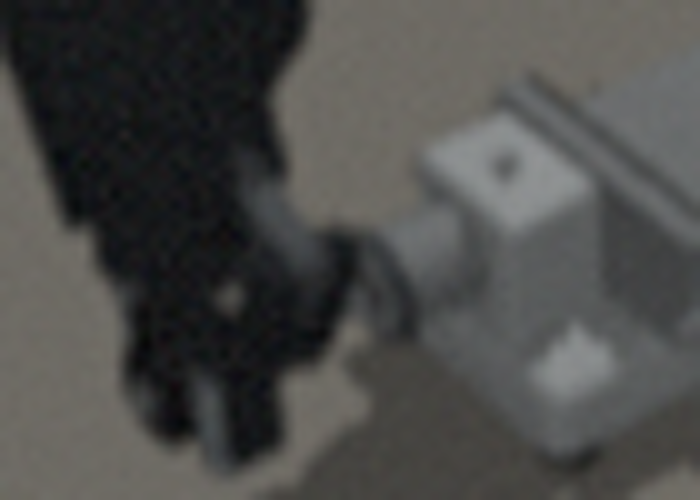

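Run:
```python
from h import *
w=dict(np.load("w12.npz")); X=cloud(w['d'],w); p=w['p']
for v in range(170,180): print(v,p[v,272:290:3,0],X[v,280].round(4),ray(280,v+.0,.061,w).round(4))
w=dict(np.load("w11.npz")); X=cloud(w['d'],w); p=w['p']
for v in range(192,203): print(v,p[v,272:290:3,0],X[v,280].round(4))
```

```text
170 [60 61 61 59 59 57] [ 0.5707 -0.112   0.0723] [ 0.5706 -0.1136  0.061 ]
171 [58 58 59 58 58 57] [ 0.5707 -0.1124  0.0723] [ 0.5706 -0.114   0.061 ]
172 [70 71 67 68 70 68] [ 0.5707 -0.1129  0.0716] [ 0.5706 -0.1144  0.061 ]
173 [107 109  94  93 105  99] [ 0.5707 -0.1133  0.0712] [ 0.5706 -0.1148  0.061 ]
174 [109 108  98  84 106  92] [ 0.5707 -0.1137  0.0707] [ 0.5706 -0.1152  0.061 ]
175 [71 67 65 53 67 61] [ 0.5706 -0.1154  0.0622] [ 0.5706 -0.1155  0.061 ]
176 [70 71 73 73 71 70] [ 0.5706 -0.1157  0.0624] [ 0.5706 -0.1159  0.061 ]
177 [81 86 89 89 87 82] [ 0.5706 -0.1162  0.0619] [ 0.5706 -0.1163  0.061 ]
178 [83 87 91 92 88 83] [ 0.5706 -0.1165  0.0626] [ 0.5706 -0.1167  0.061 ]
179 [84 87 91 90 87 83] [ 0.5706 -0.117   0.062 ] [ 0.5706 -0.1171  0.061 ]
192 [60 59 59 59 59 56] [ 0.5708 -0.1111  0.0723]
193 [59 60 61 59 60 57] [ 0.5708 -0.1116  0.0719]
194 [60 60 60 60 58 56] [ 0.5708 -0.1118  0.0726]
195 [59 60 60 59 59 55] [ 0.5708 -0.112   0.0733]
196 [62 62 59 59 60 58] [ 0.5708 -0.1127  0.072 ]
197 [76 78 68 67 77 72] [ 0.5708 -0.1129  0.0724]
198 [89 95 89 79 99 88] [ 0.5708 -0.1137  0.0709]
199 [87 93 92 86 94 84] [ 0.5706 -0.1162  0.0619]
200 [82 87 90 88 86 81] [ 0.5706 -0.1164  0.0626]
201 [82 86 89 88 85 80] [ 0.5706 -0.1168  0.0628]
202 [83 87 88 88 85 81] [ 0.5706 -0.1174  0.0617]
```

Three checks agree. The ring's outer edge shows as a dark band at rows 175–176 (y −0.1157), where mouth − 1.5 mm would be −0.1153. The collar-to-knob gap is about 37.3 mm (expected 37), and TCP travel is 30.0 mm. Last check, then hand in.

Run:
```python
from h import *
p,d,i=cam("side","s13"); p,d,i=cam("scene","c13")
p,d,i=cam("wrist"); X=cloud(d,i); print([ (v,int(p[v,280,0]),X[v,280,1].round(4)) for v in (174,175,176,177,257,260,263)])
o=get_obs(); print(o['clock'],o['eef_pos'],o['ft_force'],o['grip_width'])
```

```text
[(174, 81, np.float64(-0.1138)), (175, 54, np.float64(-0.1153)), (176, 73, np.float64(-0.1159)), (177, 91, np.float64(-0.1162)), (257, 150, np.float64(-0.1503)), (260, 66, np.float64(-0.151)), (263, 13, np.float64(-0.151))]
20.15 [ 0.56943829 -0.16500451  0.05134013] [-2.30546159  9.90870234  5.51286646] 0.028238307018447102
```

View pics/s13.png

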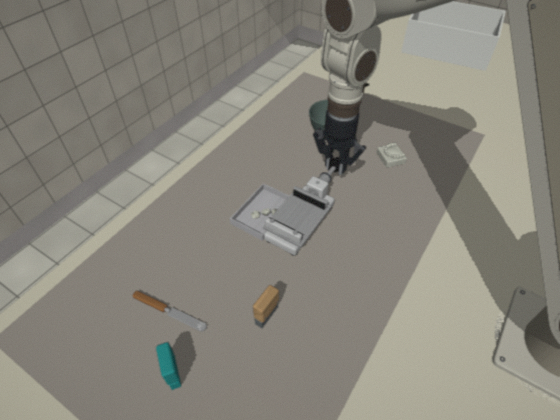

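The side view shows the chips in the tray at (265,212), the plate clean, the scraper standing at (265,303), and the cast, spatula, bowl and look-alike in place. The hold is steady.

Run:
```python
from workcell import ticket
print(ticket.job_done())
```

```text
the job is handed in; nothing more can be done
None
```

The cast holder is ready, and I handed the job in at about 20 s with the arm still holding the rod at the mark. I wiped all four chips off the plate into the tray with the scraper, fingers well above them. The scraper then went back upright on the bench at (0.50, 0.246), about 150 mm from the holder.

**Rod position:** the last checks agree to about half a millimetre. TCP travel was 30.0 mm. The collar-to-knob gap measured about 37.3 mm, against 37 mm expected. The pull was 9.8–9.9 N, against 9.8 N at the mark. The ring's outer edge showed just outside the sleeve mouth, where it should be. The wrist camera sees only that edge, and the fingers block the scene camera's view of the mark.

**Disagreements seen:** the fingers read 28 mm on the 30 mm knob. The wrist camera also shows an offset of about 2 mm in x, which I allowed for. Neither made a visible difference: I saw no slip and the hold was steady.

**Other items:** the side picture shows the cast, bowl, spatula and turquoise block unmoved.

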